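# Bin the spent cone pack through the sprung flap

### The job

In this pottery studio, two clay bars with cones stand on the deck of the scrap box: throw away the spent one, the bar whose three cones have slumped over. With one finger of the gripper press the steel flap down, and while that finger keeps it down push the spent bar off the deck edge with the other finger so that it drops into the box; do not lift it or lay it on the closed flap. Then take the hand away so that the flap springs shut, leaving the fresh pack with its upright cones and the other things where they stand.

Things in the scene. Friction and masses are not known exactly. Their poses are not given: they have to be found in the camera images.
- scrapbox: Plywood scrap box fixed on the table, 300 (x) by 280 (y) by 160 mm high, origin at the centre of its underside, z up. Its top is the grey deck, 16 mm thick. The deck's opening spans x -120 to +120 mm and y -10 (deck edge) to +100 mm (hinge), closed flush by the steel flap. The packs stand on the deck at y below -10, so the push is along +y. Hollow below, inner floor 12 mm above the origin.
- deck_edge (a point): Middle of the deck edge at the opening, at deck height (box frame x 0, y -10, z 160 mm); its y axis is the box's y axis, the direction of the push.
- flap_hinge (a point): Middle of the flap's hinge line, at deck height (box frame x 0, y +100, z 160 mm); the hinge runs along the box's x axis.
- flap (a joint): Flap angle in rad: 0 shut, flush with the deck; grows as it is pressed down; stop at 1.2. Steel plate 236 mm (along the hinge) by 107 by 4 mm, hinged at its +y edge, so the free edge at the deck edge goes down. A spring shuts it: about 2 N at the free edge starts it, 3 N holds 0.6 rad; nearer the hinge more in proportion (10 N at 35 mm). It carries a pack without opening.
- flap_edge (a point): Middle of the flap's free edge, on its upper face, 107 mm from the hinge line; moves with the flap.
- spent: Spent cone pack: fired clay bar 84 mm long (x), 30 wide (y), 16 high, about 0.1 kg; its three cones have slumped along the bar, tips down on it, within 6 mm of its middle line; 30 mm high in all. Origin at the centre of the bar's underside, z up. Stands on the deck, long side roughly along the deck edge and 8 to 26 mm short of it, in either half of the opening's width.
- fresh: Fresh cone pack, to be left alone: the same clay bar of 84 x 30 x 16 mm, with three straight cones standing up (leaning slightly along the bar), 68 mm high in all. Origin at the centre of its underside. It stands beside the spent one on the same strip of deck, 114 to 131 mm away from centre to centre.
- jar: Glaze jar on the table, 72 mm diameter, 95 mm high; origin at the centre of its underside. Leave alone.
- bowl: Fired bowl on the table, 110 mm diameter, 50 mm high; origin at the centre of its underside. Leave alone.
- post: Cylindrical kiln post standing on the table, 38 mm diameter, 75 mm high; origin at the centre of its underside. Leave alone.
Mind the look-alikes: they are no part of the job. Leave any purple or turquoise look-alike of the spent alone.

How it is judged:
By the outcome, as a careful person would: the job done as asked, in the order asked, and still so for the second after the job is handed in, with the robot touching nothing.
It also fails if it takes over 35 s, if anything falls off the work surface, if the arm or the gripper's body presses on something with over 40 N, if the wrist force passes 120 N, or if a joint passes its speed limit or range.

### The arm

A 6-joint arm with a two-finger parallel gripper is mounted at the origin on the work surface. World frame = base frame: x ahead of the robot, y to its left, z up, the work surface at z = 0. Lengths are in mm, angles in rad, forces in N, time in s.
With the tool pointing down it reaches from about 350 to 875 mm from the base axis. Payload 4.2 kg.
Tool frame: the origin (TCP) lies at the very end of the fingers, on their centre line; the grasp point (between the pads) lies 19 mm behind it (arm.pinch_z is the distance from the TCP to the grasp point, in mm); x points along the fingers, y is the direction in which the jaws open and shut, and the axes are right-handed (so a half turn about x gives the same grasp; the last joint's range is limited). The gripper opens to 85 mm and grips with 20 to 120 N. Pads are 22 mm wide; open, the fingers measure 114 mm over their backs; the gripper's body (76 mm by 85 mm) begins 54 mm behind the grasp point. The pads swing forward as they close: fully open they stand 13 mm farther back than shut.
Start: joints at [1.445, 0.385, 0.008, 0, -1.194, -0.259], TCP at [234.575, 579.287, 231.312] pointing down, gripper open.
Joint ranges: [-3.14, 3.14], [-1.21, 2.06], [-1.07, 1.41], [-3.16, 2.05], [-2.99, -0.16], [-3.1, 3.1]. Speed limits (rad/s): [2.79, 2.79, 3.14, 3.14, 3.14, 3.14].

### API

Orientations are given as a unit quaternion [x, y, z, w].
In Python, from bench import arm gives the robot as it stands.
- The arm moves only by the tool drive_tool, never from a script. Its argument "motion" is a list of rows, each a list of 4 numbers: the shift along the tool's x, y, z in mm, then the turn about the tool's x in degrees. In form: [[dx, dy, dz, spin], ...]. A call has 1 to 10 rows; each row shifts and turns the commanded pose from where the row before left it, along the tool's axes as they then stand; what a row does not reach is not made up. A row lasts 1/12 s, in which the tool goes at most 41.7 mm and 7.16 degrees, less where a joint would pass 70% of its speed; a pose out of reach is approached as far as the arm can. A call with a gripper value outside its range is refused whole. "grip" is the finger opening in mm, from 0 to 85.4, set as the call begins (left out, the last holds). The fingers move at their own pace and stop on an object; the grip force is fixed at half the most. Time passes only in rows, so rows that do not move let the fingers close. It gives the time, the measured TCP pose, the force and the opening at its end, in the units of the state.
- arm.read_state(): the state, without advancing time (a new reading comes with each control period).
- arm.get_image(name): name is "scene" or "top" or "wrist"; returns the picture (384x512x3 uint8, red, green, blue); there is no depth.
- arm.calibration(name): a dict with "K" (3x3 intrinsics, pixels), "eye" and "attitude" of the camera in the world; the wrist camera has in their place "T_tool_cam" (4x4, takes a point from camera to tool coordinates, whose origin is the TCP and whose axes are the tool frame's). Camera axes: x right, y up, looking along -z (the intrinsics and any distortion apply to the point x, -y, -z); pixel columns grow to the right and rows downward; lengths in mm; the calibration is good to about 2 mm. A picture is of the moment at which its call begins: read the wrist's pose just before it. calibration takes no time and is no camera call.
- arm.job_done(): hands the job in, once; it reports no verdict.
The state is a dict: "clock": time; "joints": joint angles; "joint_vel": joint speeds; "joint_efforts": joint torques, N m; "position": TCP position; "ee_rot": TCP orientation; "contact_force": force on the tool from outside, world axes, zero at the start; "wrist_torque": the same for the moment, N m; "gripper_width": finger opening in mm.
Only numpy, scipy, OpenCV 4.12 (cv2) and the standard library are available. Lean on these libraries where they do the work, as an engineer would, in place of code of your own. Each camera call takes 0.05 s, during which the arm holds its last target. There are 200 camera calls.

## Working session

There is one attempt and no reset: what is moved stays moved. The work goes in short steps, Python scripts to look and compute and a tool call to move; the robot and the scene stay as the last step left them, time stands still between calls to the robot, and variables do not carry over. Pictures are saved under pics/ and viewed, about 8 in all and at most 12, crops included, and the job is handed in when it is done.

Besides the shell and the picture viewer there is one more tool, called by a JSON object that holds its "method" and its "body". drive_tool: Moves the arm, as the interface text tells. Its arguments: {"type":"object","properties":{"motion":{"type":"array"},"grip":{"type":"number"}},"required":["motion"]}

```bash
mkdir -p pics; python3 - <<'E'
from bench import arm
import cv2, numpy as np
np.set_printoptions(precision=4,suppress=True)
print(arm.read_state())
for n in("scene","top","wrist"):
    im=arm.get_image(n); cv2.imwrite(f"pics/{n}0.png",im[:,:,::-1]); print(n,arm.calibration(n))
a=cv2.imread("pics/scene0.png");b=cv2.imread("pics/top0.png")
cv2.imwrite("pics/both.png",cv2.resize(np.vstack([a,b]),None,fx=.78,fy=.78))
E
```

```text
{'clock': 0.0, 'joints': array([ 1.4446,  0.3856,  0.0066, -0.0005, -1.194 , -0.2586]), 'joint_vel': array([ 0.0001,  0.0017,  0.0016,  0.0001,  0.0009, -0.0001]), 'joint_efforts': array([  0.0004, -39.2289,  18.8411,   4.1864,  -0.0046,   0.    ]), 'position': array([234.3938, 578.7549, 230.2045]), 'ee_rot': array([-0.6939,  0.1361,  0.6942,  0.1345]), 'contact_force': array([-0.0594, -0.4371,  0.1796]), 'wrist_torque': array([-0.0045, -0.0395, -0.0428]), 'gripper_width': 85.37244719490194}
scene {'K': array([[426.392 ,   0.    , 256.8226],
       [  0.    , 426.392 , 196.9156],
       [  0.    ,   0.    ,   1.    ]]), 'eye': array([1599.3646,  449.7663, 1068.7488]), 'attitude': array([0.2464, 0.3616, 0.75  , 0.496 ])}
top {'K': array([[478.7197,   0.    , 259.3721],
       [  0.    , 478.7197, 190.7027],
       [  0.    ,   0.    ,   1.    ]]), 'eye': array([ 282.4555,  -17.3445, 1439.2377]), 'attitude': array([ 0.0508, -0.0504, -0.6986,  0.712 ])}
wrist {'K': array([[345.4478,   0.    , 252.1424],
       [  0.    , 345.4478, 187.3513],
       [  0.    ,   0.    ,   1.    ]]), 'T_tool_cam': array([[   0.0003,    0.2912,   -0.9567, -143.1556],
       [   1.    ,   -0.0009,    0.    ,   -0.4167],
       [  -0.0009,   -0.9567,   -0.2912,  -73.346 ],
       [   0.    ,    0.    ,    0.    ,    1.    ]])}
```

View pics/both.png

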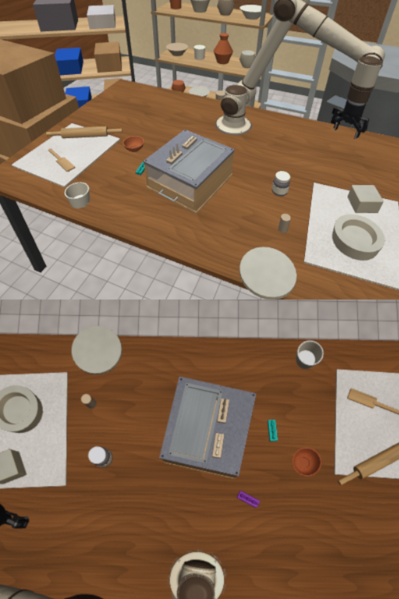

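View pics/top0.png

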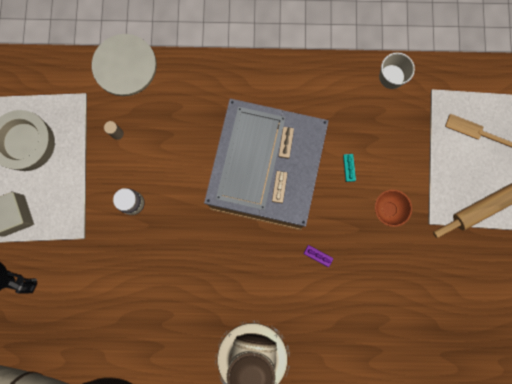

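Two candidates stand on the deck: top-view pixels (287,142) and (280,187). The turquoise (350,168) and purple (318,256) ones are look-alikes. I'll enlarge both candidates in one crop.

```bash
python3 - <<'E'
import cv2, numpy as np
a=cv2.imread("pics/scene0.png")[160:275,180:305];b=cv2.imread("pics/top0.png")[95:230,200:335]
a=cv2.resize(a,(435,400),interpolation=cv2.INTER_CUBIC); b=cv2.resize(b,(365,365),interpolation=cv2.INTER_CUBIC)
a=cv2.resize(cv2.imread("pics/scene0.png")[165:235,190:270],(400,350),interpolation=cv2.INTER_CUBIC)
b=cv2.resize(cv2.imread("pics/top0.png")[95:230,205:335],(390,405),interpolation=cv2.INTER_CUBIC)
o=np.zeros((405,790,3),np.uint8);o[:350,:400]=a;o[:,400:]=b
cv2.imwrite("pics/crop1.png",o)
E
```

```text
(no output)
```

View pics/crop1.png

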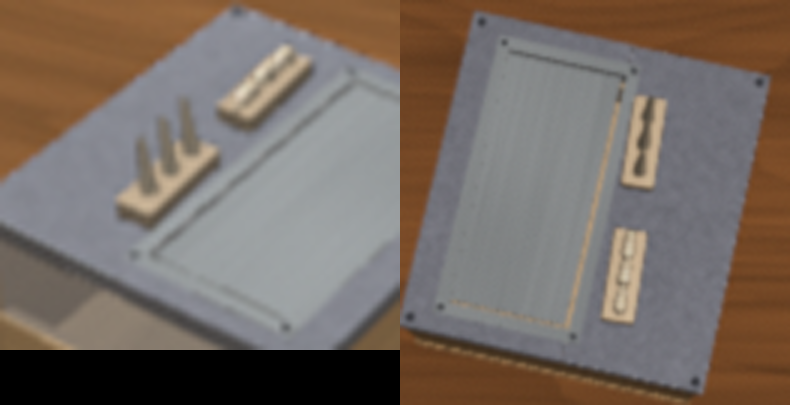

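The crop shows the near bar (top pixel 280,187; white cones lying flat) is the spent one. The far bar (287,142; scene view shows three upright cones) is the fresh pack. Next I'll fit the box and bar poses.

```bash
cat > h.py <<'E'
import numpy as np, cv2
from scipy.spatial.transform import Rotation as R
from scipy.optimize import least_squares
from bench import arm
np.set_printoptions(precision=3,suppress=True)
def cam(n,st=None):
    c=arm.calibration(n)
    if n!="wrist": return c["K"],np.array(c["eye"]),R.from_quat(c["attitude"]).as_matrix()
    T=np.array(c["T_tool_cam"]);Rt=R.from_quat(st["ee_rot"]).as_matrix()
    return c["K"],np.array(st["position"])+Rt@T[:3,3],Rt@T[:3,:3]
def ray(px,z,C):
    K,e,A=C;px=np.atleast_2d(px).astype(float)
    d=np.c_[(px[:,0]-K[0,2])/K[0,0],-(px[:,1]-K[1,2])/K[1,1],-np.ones(len(px))]@A.T
    return e+d*((z-e[2])/d[:,2])[:,None]
def proj(P,C):
    K,e,A=C;p=(np.atleast_2d(P)-e)@A
    return np.c_[K[0,0]*p[:,0]/-p[:,2]+K[0,2],K[1,1]*-p[:,1]/-p[:,2]+K[1,2]]
def fit(px,loc,z,C,x0):
    """planar pose (x,y,yaw) of points loc seen at px on plane z"""
    w=ray(px,z,C)[:,:2]
    f=lambda q:(np.array(loc)@np.array([[np.cos(q[2]),np.sin(q[2])],[-np.sin(q[2]),np.cos(q[2])]])+q[:2]-w).ravel()
    s=least_squares(f,x0);return s.x,s.fun.reshape(-1,2)
def tobox(w,q):
    c,s=np.cos(q[2]),np.sin(q[2]);return (np.atleast_2d(w)[:,:2]-q[:2])@np.array([[c,-s],[s,c]])
E
python3 - <<'E'
from h import *
C=cam("top")
f=lambda a:np.array([((u-400)/3+205,v/3+95) for u,v in a])
q,r=fit(f([(474,12),(770,75),(703,393),(403,320)]),[(150,140),(150,-140),(-150,-140),(-150,140)],160,C,[500,0,-.2])
print(q,r)
for n,p,z in(("spent",[(615,228),(647,231),(634,324),(602,320)],176),("fresh",[(635,95),(667,99),(653,188),(622,186)],176),("edge",[(623,85),(570,327)],160)):
    w=ray(f(p),z,C);print(n,w.mean(0),tobox(w,q),tobox(w,q).mean(0))
E
```

```text
[549.767 -35.426  -0.202] [[ 2.171 -0.974]
 [ 0.835 -1.426]
 [ 0.527 -1.253]
 [-3.532  3.653]]
spent [476.181 -69.269 176.   ] [[ -25.155  -30.453]
 [ -21.533  -58.941]
 [-105.846  -65.401]
 [-108.587  -36.988]] [-65.28  -47.946]
fresh [598.527 -85.515 176.   ] [[ 98.482 -21.855]
 [101.205 -50.929]
 [ 17.987 -55.904]
 [ 13.663 -28.363]] [ 57.834 -39.262]
edge [543.345 -43.954 160.   ] [[ 109.918   -8.909]
 [-119.07   -10.38 ]] [-4.576 -9.644]
```

{"method": "drive_tool", "body": {"motion": [[0,30,0,0],[0,30,0,0],[0,30,0,0],[0,30,0,0],[0,30,0,0],[0,30,0,0],[0,30,0,0]]}}

```text
clock: 0.73
position: [155.3, 383.0, 230.9]
ee_rot: [-0.694, 0.136, 0.694, 0.135]
contact_force: [0.5, -0.4, 0.5]
gripper_width: 85.5
```

{"method": "drive_tool", "body": {"motion": [[0,30,0,0],[0,30,0,0],[0,30,0,0],[0,30,0,0],[0,30,0,0],[0,30,0,0]]}}

```text
clock: 1.23
position: [88.4, 216.2, 230.8]
ee_rot: [0.694, -0.136, -0.694, -0.136]
contact_force: [-1.9, -0.2, 1.4]
gripper_width: 85.1
```

```bash
python3 -c "
from h import *
s=arm.read_state();print(s['joints'],s['position'],R.from_quat(s['ee_rot']).as_matrix())"
```

```text
[ 1.936 -0.406 -0.772 -0.    -1.206 -0.752] [ 88.39  216.235 230.848] [[ 0.    -0.378 -0.926]
 [-0.001 -0.926  0.378]
 [-1.     0.001 -0.   ]]
```

{"method": "drive_tool", "body": {"motion": [[-35,0,0,-5.3],[-35,0,0,-5.3],[0,12.7,-32.6,0],[0,12.7,-32.6,0],[0,12.7,-32.6,0],[0,12.7,-32.6,0],[0,12.7,-32.6,0],[0,12.7,-32.6,0],[0,12.7,-32.6,0]]}}

```text
clock: 1.98
position: [290.4, 87.1, 301.5]
ee_rot: [0.704, -0.07, -0.703, -0.071]
contact_force: [0.1, 2.0, 0.9]
gripper_width: 85.3
```

{"method": "drive_tool", "body": {"motion": [[0,12.7,-32.6,0],[0,12.7,-32.6,0],[0,12.7,-32.6,0],[0,12.7,-32.6,0],[0,12.7,-32.6,0],[0,12.7,-32.6,0],[0,12.7,-32.6,0],[0,0,0,0],[0,0,0,0]]}}

```text
clock: 2.73
position: [496.0, -44.5, 299.8]
ee_rot: [-0.702, 0.072, 0.705, 0.071]
contact_force: [-0.4, -0.1, -0.1]
gripper_width: 85.4
```

```bash
python3 - <<'E'
from h import *
import pickle
s=arm.read_state();print(s['joints'],s['position'],R.from_quat(s['ee_rot']).as_matrix())
im=arm.get_image("wrist");pickle.dump(s,open("w1.pkl","wb"))
cv2.imwrite("pics/w1.png",im[:,:,::-1]); cv2.imwrite("pics/w1b.png",cv2.resize(im[:,:,::-1],None,fx=1.5,fy=1.5,interpolation=cv2.INTER_CUBIC))
E
```

```text
[ 0.237  0.123 -0.174 -0.    -1.276  1.131] [496.016 -44.456 299.801] [[-0.003 -0.201 -0.98 ]
 [-0.    -0.98   0.201]
 [-1.     0.001  0.003]]
```

View pics/w1b.png

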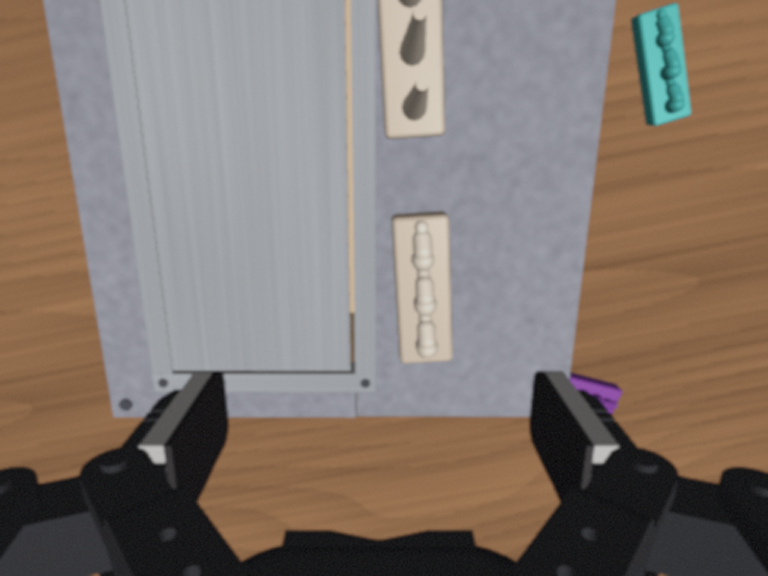

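The wrist view shows the spent bar with corners near (393,216), (446,213), (452,360) and (402,363) in the 1.5x picture. The deck edge gap runs (349,0) to (353,372), and the fresh pack ends at v=136.

```bash
python3 - <<'E'
from h import *
import pickle
s=pickle.load(open("w1.pkl","rb"));C=cam("wrist",s)
f=lambda a:np.array(a)/1.5
q,r=fit(f([(113,416),(568,415),(353,372),(349,60)]),[(-150,140),(-150,-140),(-120,-10),(70,-10)],160,C,[550,-35,-.2])
print(q,r)
w=ray(f([(349,2),(353,372),(174,372)]),160,C);print(w,tobox(w,q))
for n,p in(("spent",[(393,216),(446,213),(452,360),(402,363)]),("fresh",[(383,137),(444,134)])):
    w=ray(f(p),176,C);print(n,w.mean(0),tobox(w,q),tobox(w,q).mean(0))
E
```

```text
[545.613 -29.281  -0.2  ] [[-4.086  0.355]
 [-3.596  2.567]
 [-4.02  -0.303]
 [11.703 -2.619]]
[[626.186 -56.039 160.   ]
 [430.034 -14.98  160.   ]
 [451.721  90.799 160.   ]] [[  84.279  -10.246]
 [-116.12    -8.905]
 [-115.843   99.073]]
spent [477.501 -65.197 176.   ] [[ -18.535  -31.986]
 [ -17.033  -59.415]
 [-100.591  -65.84 ]
 [-102.384  -37.604]] [-59.636 -48.711]
fresh [558.52  -74.628 176.   ] [[ 20.961 -26.778]
 [ 22.327 -56.995]] [ 21.644 -41.886]
```

Box is at about (549,-31), yaw -0.20. The spent bar is at (477,-65), about 23 mm short of the edge. Both fingertips are at one height while the tool is vertical, so the tool must be tilted across the edge, pointing toward -box y. The only way to tilt is at the reach limit, so I'll try that near the base.

{"method": "drive_tool", "body": {"motion": [[0,-13,30.5,0],[0,-13,30.5,0],[0,-13,30.5,0],[0,-13,30.5,0],[0,-13,30.5,0],[0,-13,30.5,0],[0,-13,30.5,0],[0,-13,30.5,0],[0,-13,30.5,0],[0,-13,30.5,0]]}}

```text
clock: 3.62
position: [220.2, 143.9, 301.4]
ee_rot: [0.704, -0.069, -0.703, -0.071]
contact_force: [-0.4, 0.5, 1.0]
gripper_width: 85.5
```

{"method": "drive_tool", "body": {"motion": [[0,-13,30.5,0],[0,30,0,0],[0,30,0,0],[0,30,0,0],[0,0,0,0]]}}

```text
clock: 4.03
position: [175.7, 71.5, 300.8]
ee_rot: [-0.704, 0.067, 0.704, 0.071]
contact_force: [0.2, 0.2, 0.2]
gripper_width: 85.5
```

```bash
cat > st.py <<'E'
from h import *
s=arm.read_state();print(s['clock'],s['joints'],s['position'],"\n",R.from_quat(s['ee_rot']).as_matrix(),s['contact_force'],s['gripper_width'])
E
python3 st.py
```

```text
4.0333 [ 1.386 -0.602 -0.668 -0.001 -1.5   -0.011] [175.746  71.533 300.771] 
 [[ 0.    -0.194 -0.981]
 [ 0.006 -0.981  0.194]
 [-1.    -0.006  0.001]] [0.233 0.168 0.235] 85.45175698401026
```

{"method": "drive_tool", "body": {"motion": [[0,30,0,0],[0,30,0,0],[0,30,0,0],[0,30,0,0],[0,30,0,0],[0,30,0,0]]}}

```text
clock: 4.53
position: [141.6, -103.6, 300.3]
ee_rot: [-0.703, 0.07, 0.704, 0.071]
contact_force: [-0.4, -0.3, 0.0]
gripper_width: 85.3
```

```bash
python3 st.py
```

```text
4.5333 [ 1.367 -0.997 -0.682 -0.001 -1.884  0.003] [ 141.593 -103.567  300.337] 
 [[-0.    -0.199 -0.98 ]
 [ 0.002 -0.98   0.199]
 [-1.    -0.002  0.001]] [-0.391 -0.304  0.038] 85.31024064547276
```

{"method": "drive_tool", "body": {"motion": [[0,30,0,0],[0,30,0,0],[0,30,0,0],[0,30,0,0],[0,30,0,0],[0,30,0,0]]}}

```text
clock: 5.03
position: [91.9, -244.9, 322.9]
ee_rot: [0.708, -0.078, -0.699, -0.06]
contact_force: [0.3, -1.2, 0.3]
gripper_width: 85.4
```

```bash
python3 st.py
```

```text
5.0333 [ 1.246 -1.209 -0.554  0.023 -2.248  0.142] [  91.875 -244.93   322.881] 
 [[ 0.01  -0.196 -0.981]
 [-0.027 -0.98   0.195]
 [-1.     0.024 -0.015]] [ 0.308 -1.211  0.287] 85.42739551098528
```

{"method": "drive_tool", "body": {"motion": [[0,0,0,0],[0,-10,0,0],[0,-10,0,0],[0,0,0,0]]}}

```text
clock: 5.37
position: [96.0, -224.2, 321.3]
ee_rot: [0.708, -0.079, -0.699, -0.061]
contact_force: [0.3, -0.2, -0.3]
gripper_width: 85.6
```

```bash
python3 st.py
```

```text
5.3667 [ 1.232 -1.172 -0.578  0.021 -2.187  0.152] [  95.976 -224.186  321.326] 
 [[ 0.009 -0.198 -0.98 ]
 [-0.026 -0.98   0.197]
 [-1.     0.024 -0.014]] [ 0.259 -0.221 -0.292] 85.60368647270265
```

Tilt gained at a limit persists, but this way is slow. The j6 limit looks better: spinning against it should make j4 take the rotation and tilt the tool sideways. With negative spin at a heading of about -0.2, that is the tilt I need. I'll move to free air by the box and try it.

{"method": "drive_tool", "body": {"motion": [[-5.5,-4.5,-37,0],[-5.5,-4.5,-37,0],[-5.5,-4.5,-37,0],[-5.5,-4.5,-37,0],[-5.5,-4.5,-37,0],[-5.5,-4.5,-37,0],[-5.5,-4.5,-37,0],[-5.5,-4.5,-37,0],[-5.5,-4.5,-37,0]]}}

```text
clock: 6.12
position: [375.2, -204.1, 456.1]
ee_rot: [0.722, -0.088, -0.685, -0.051]
contact_force: [-1.1, -1.7, 0.3]
gripper_width: 85.4
```

{"method": "drive_tool", "body": {"motion": [[0,0,0,-7],[0,0,0,-7],[0,0,0,-7],[0,0,0,-7],[0,0,0,-7],[0,0,0,-7],[0,0,0,-7],[0,0,0,-7],[0,0,0,-7],[0,0,0,-7]]}}

```text
clock: 6.95
position: [373.2, -204.9, 455.5]
ee_rot: [0.619, 0.322, -0.611, 0.373]
contact_force: [0.5, -0.0, -0.4]
gripper_width: 85.5
```

```bash
python3 st.py
```

```text
6.95 [ 2.255 -1.209 -0.016 -0.    -2.837  0.345] [ 373.156 -204.851  455.54 ] 
 [[ 0.046  0.855 -0.516]
 [-0.057 -0.513 -0.856]
 [-0.997  0.069  0.025]] [ 0.488 -0.005 -0.358] 85.4953568853241
```

The arm is leaning over backwards past its shoulder, so I'll go back along the heading line to the normal configuration first.

{"method": "drive_tool", "body": {"motion": [[-2.8,-35.7,-12.8,0],[-2.8,-35.7,-12.8,0],[-2.8,-35.7,-12.8,0],[-2.8,-35.7,-12.8,0],[-2.8,-35.7,-12.8,0],[-2.8,-35.7,-12.8,0],[-2.8,-35.7,-12.8,0],[-2.8,-35.7,-12.8,0],[-2.8,-35.7,-12.8,0],[-2.8,-35.7,-12.8,0]]}}

```text
clock: 7.78
position: [134.1, 90.0, 455.0]
ee_rot: [0.624, 0.314, -0.614, 0.368]
contact_force: [1.7, 0.7, 0.8]
gripper_width: 85.5
```

{"method": "drive_tool", "body": {"motion": [[-2.8,-35.7,-12.8,0],[-2.8,-35.7,-12.8,0],[-2.8,-35.7,-12.8,0],[-2.8,-35.7,-12.8,0],[-2.8,-35.7,-12.8,0],[-2.8,-35.7,-12.8,0],[0,0,0,0]]}}

```text
clock: 8.37
position: [37.3, 156.6, 456.6]
ee_rot: [0.629, 0.335, -0.604, 0.357]
contact_force: [0.0, -0.4, 0.1]
gripper_width: 85.5
```

```bash
python3 st.py
```

```text
8.3667 [ 3.139 -0.782 -0.303 -0.012 -2.096 -0.551] [ 37.306 156.619 456.634] 
 [[ 0.047  0.853 -0.52 ]
 [-0.01  -0.521 -0.854]
 [-0.999  0.045 -0.016]] [ 0.01  -0.395  0.147] 85.50876466902412
```

{"method": "drive_tool", "body": {"motion": [[0,18,-2,0],[0,18,-2,0],[0,18,-2,0],[0,0,0,0],[0,-33,6.8,0],[0,-33,6.8,0],[0,-33,6.8,0],[0,-33,6.8,0],[0,-33,6.8,0],[0,-33,6.8,0]]}}

```text
clock: 9.2
position: [-109.8, 208.3, 450.8]
ee_rot: [0.627, 0.335, -0.605, 0.358]
contact_force: [0.5, -0.5, 0.8]
gripper_width: 85.2
```

```bash
python3 st.py
```

```text
9.2 [ 2.805 -0.42  -0.249  0.002 -1.785 -0.209] [-109.818  208.266  450.812] 
 [[ 0.042  0.854 -0.519]
 [-0.013 -0.519 -0.855]
 [-0.999  0.042 -0.011]] [ 0.499 -0.451  0.836] 85.1559376571185
```

{"method": "drive_tool", "body": {"motion": [[0,16.6,-30.4,0],[0,16.6,-30.4,0],[0,16.6,-30.4,0],[0,16.6,-30.4,0],[0,16.6,-30.4,0],[0,16.6,-30.4,0],[0,16.6,-30.4,0]]}}

```text
clock: 9.78
position: [102.9, 329.5, 458.7]
ee_rot: [0.627, 0.335, -0.606, 0.357]
contact_force: [-1.6, 2.2, 1.3]
gripper_width: 85.4
```

{"method": "drive_tool", "body": {"motion": [[12,36,6.8,0],[12,36,6.8,0],[12,36,6.8,0],[12,36,6.8,0],[12,36,6.8,0],[12,36,6.8,0],[12,36,6.8,0],[12,36,6.8,0],[12,36,6.8,0],[12,36,6.8,0]]}}

```text
clock: 10.62
position: [378.5, 81.6, 353.3]
ee_rot: [0.628, 0.335, -0.605, 0.357]
contact_force: [1.1, 0.4, -0.3]
gripper_width: 85.7
```

```bash
python3 st.py
```

```text
10.6167 [ 0.668 -0.136 -0.316  0.037 -1.364  1.919] [378.46   81.575 353.288] 
 [[ 0.044  0.853 -0.52 ]
 [-0.011 -0.52  -0.854]
 [-0.999  0.043 -0.013]] [ 1.065  0.398 -0.284] 85.65835643583665
```

{"method": "drive_tool", "body": {"motion": [[3,24,28.5,0],[3,24,28.5,0],[3,24,28.5,0],[3,24,28.5,0],[3,24,28.5,0],[3,24,28.5,0],[3,24,28.5,0],[3,24,28.5,0],[3,24,28.5,0]]}}

```text
clock: 11.37
position: [430.0, -249.6, 333.0]
ee_rot: [0.628, 0.335, -0.605, 0.357]
contact_force: [1.4, 0.9, 1.5]
gripper_width: 85.3
```

{"method": "drive_tool", "body": {"motion": [[0,0,0,-7],[0,0,0,-7],[0,0,0,-7],[0,0,0,-7],[0,0,0,-7],[0,0,0,-7],[0,0,0,-7],[0,0,0,0]]}}

```text
clock: 12.03
position: [426.7, -131.5, 320.0]
ee_rot: [0.423, 0.495, -0.481, 0.587]
contact_force: [-0.9, -0.2, -0.2]
gripper_width: 85.8
```

```bash
python3 st.py
```

```text
12.0333 [ 0.173 -0.03  -0.357  0.162 -1.225  3.094] [ 426.712 -131.531  319.981] 
 [[ 0.048  0.983  0.175]
 [-0.146  0.18  -0.973]
 [-0.988  0.021  0.152]] [-0.94  -0.203 -0.248] 85.76740959897676
```

Pressing spin against the j6 limit gave 8° of the right tilt. Next I'll continue while countering the +y drift.

{"method": "drive_tool", "body": {"motion": [[0,0,36,-7],[0,0,36,-7],[0,0,36,-7],[0,0,36,-7],[0,0,36,-7],[0,0,36,-7],[0,0,36,-7],[0,0,36,-7]]}}

```text
clock: 12.7
position: [464.7, -112.1, 264.1]
ee_rot: [0.108, 0.489, -0.387, 0.775]
contact_force: [0.3, -0.4, 0.0]
gripper_width: 85.1
```

```bash
python3 st.py
```

```text
12.7 [ 0.388  0.002 -0.753  0.735 -0.939  3.094] [ 464.743 -112.085  264.115] 
 [[ 0.223  0.704  0.674]
 [-0.494  0.678 -0.545]
 [-0.84  -0.211  0.499]] [ 0.278 -0.362  0.001] 85.14762714051443
```

Tilt is 33°, mostly toward -box y with a harmless lean in x. Now I'll spin the jaws about 144° so they lie in the box y-z plane.

{"method": "drive_tool", "body": {"motion": [[-5,0,0,7],[-5,0,0,7],[-5,0,0,7],[-5,0,0,7],[0,0,0,7],[0,0,0,7],[0,0,0,7],[0,0,0,7],[0,0,0,7],[0,0,0,7]]}}

```text
clock: 13.53
position: [459.8, -103.1, 280.8]
ee_rot: [-0.535, -0.176, 0.599, -0.569]
contact_force: [-0.2, -0.8, 1.0]
gripper_width: 85.5
```

{"method": "drive_tool", "body": {"motion": [[0,0,0,7.1],[0,0,0,7.1],[0,0,0,7.1],[0,0,0,7.1],[0,0,0,7.1],[0,0,0,7.1],[0,0,0,7.1],[0,0,0,7.1],[0,0,0,7.1],[0,0,0,7.1]]}}

```text
clock: 14.37
position: [459.8, -103.2, 280.8]
ee_rot: [0.766, -0.205, -0.59, 0.152]
contact_force: [0.1, -0.5, 0.5]
gripper_width: 85.5
```

```bash
cat > geo.py <<'E'
from h import *
s=arm.read_state();M=R.from_quat(s['ee_rot']).as_matrix()
q=np.array([549.5,-31.,-.203]);B=R.from_euler('z',q[2]).as_matrix();o=np.array([q[0],q[1],0])
A=B.T@M;p=B.T@(s['position']-o)
print("clock",s['clock'],"j",s['joints'],"F",s['contact_force'],"w",s['gripper_width']);print("TCP box",p,"\ntool in box\n",A)
w=s['gripper_width']
# pusher = +tool y. corners: inner/outer, both width ends (tip plane)
for n,sg in(("push",1),("press",-1)):
    for t in(w/2,57):print(n,"in" if t<50 else "out",*[p+A@np.array([0,sg*t,k]) for k in(-11,11)])
print("body low corner",min((p+A@np.array([-73,a*42.5,b*40]) for a in(1,-1) for b in(1,-1)),key=lambda v:v[2]))
def mv(d):print("tool move for box",d,A.T@np.array(d,float))
E
python3 geo.py
```

```text
clock 14.3667 j [ 0.424 -0.019 -0.721  0.697 -0.999  0.643] F [ 0.058 -0.51   0.462] w 85.47254649103795
TCP box [-73.295 -88.777 280.805] 
tool in box
 [[ 0.314  0.044 -0.948]
 [-0.439 -0.879 -0.187]
 [-0.842  0.475 -0.257]]
push in [ -60.967 -124.28   303.934] [ -81.83  -128.386  298.288]
push out [ -60.334 -136.815  310.711] [ -81.197 -140.921  305.066]
press in [-64.76  -49.167 263.322] [-85.623 -53.273 257.677]
press out [-65.393 -36.633 256.545] [-86.256 -40.739 250.9  ]
body low corner [-136.049  -26.832  311.789]
```

{"method": "drive_tool", "body": {"motion": [[-5.2,-37,5,0],[-5.2,-37,5,0],[-5.2,-37,5,0],[0,0,0,0]]}}

```text
clock: 14.7
position: [456.6, 5.1, 235.5]
ee_rot: [0.765, -0.201, -0.591, 0.157]
contact_force: [0.0, -0.1, 0.3]
gripper_width: 85.6
```

```bash
python3 geo.py | head -5; python3 - <<'E'
from h import *
a=arm.get_image("wrist");s=arm.get_image("scene")[140:290,150:350]
o=np.hstack([a,cv2.resize(s,(288,216))[:,:] if 0 else np.vstack([cv2.resize(s,(288,216),interpolation=cv2.INTER_CUBIC),np.zeros((168,288,3),np.uint8)])])
cv2.imwrite("pics/w2.png",o[:,:,::-1])
E
```

```text
clock 14.7 j [ 0.678  0.068 -0.742  0.656 -1.03   0.406] F [ 0.015 -0.07   0.345] w 85.55206439434932
TCP box [-98.261  16.653 235.479] 
tool in box
 [[ 0.316  0.056 -0.947]
 [-0.438 -0.877 -0.198]
```

View pics/w2.png

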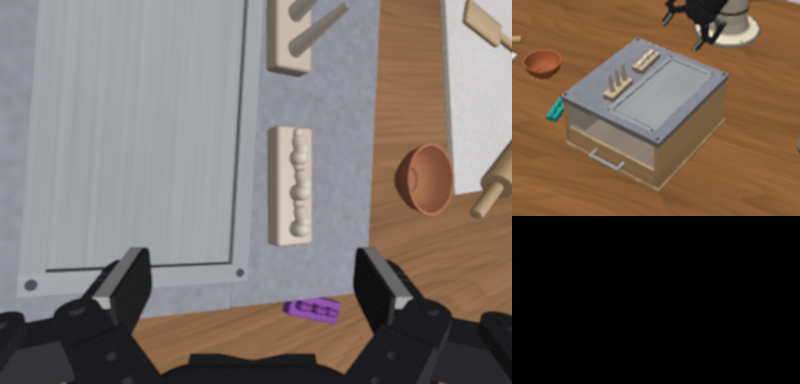

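The tilted wrist view shows the spent bar (272–311, 126–245) between the finger lanes, with the deck edge gap at (246,0)–(234,262). I'll recheck the bar against the edge in this view.

```bash
python3 - <<'E'
exec(open("geo.py").read().split("print")[0])
C=cam("wrist",s)
print(tobox(ray([(246,5),(234,262),(48,270)],160,C),q))
print(tobox(ray([(311,127),(311,243),(278,127),(277,245)],176,C),q))
T=np.array([-60,-40,136.5]);p=B.T@(s['position']-o);print(A.T@(T-p) if 0 else (B.T@M).T@(T-p))
E
```

```text
[[  60.316  -13.192]
 [-119.736  -14.891]
 [-119.194   96.243]]
[[ -21.2    -63.099]
 [-105.223  -68.356]
 [ -25.251  -34.9  ]
 [-106.083  -39.098]]
[119.763   1.102  -0.566]
```

{"method": "drive_tool", "body": {"motion": [[12,0.5,0,0],[12,0.5,0,0],[12,0.5,0,0],[12,0.5,0,0],[12,0.5,0,0],[12,0.5,0,0],[10,0,0,0]]}}

```text
clock: 15.38
position: [473.6, -43.8, 169.5]
ee_rot: [0.765, -0.204, -0.591, 0.154]
contact_force: [-1.9, 0.6, 3.3]
gripper_width: 85.4
```

{"method": "drive_tool", "body": {"motion": [[8,0,0,0],[8,0,0,0],[5,0,0,0],[0,0,0,0]]}}

```text
clock: 15.72
position: [478.3, -54.2, 152.0]
ee_rot: [0.765, -0.204, -0.591, 0.154]
contact_force: [0.5, -1.3, 2.7]
gripper_width: 85.1
```

```bash
python3 geo.py; python3 - <<'E'
from h import *
a=arm.get_image("wrist");s=arm.get_image("scene")[140:290,150:350]
o=np.hstack([a,np.vstack([cv2.resize(s,(288,216),interpolation=cv2.INTER_CUBIC),np.zeros((168,288,3),np.uint8)])])
cv2.imwrite("pics/w3.png",o[:,:,::-1])
E
```

```text
clock 15.7167 j [ 0.451  0.184 -0.901  0.921 -0.746  0.271] F [ 0.548 -1.272  2.74 ] w 85.0927767844905
TCP box [-65.019 -37.084 152.014] 
tool in box
 [[ 0.313  0.048 -0.948]
 [-0.441 -0.877 -0.19 ]
 [-0.841  0.477 -0.254]]
push in [-52.531 -72.32  175.116] [-73.397 -76.504 169.539]
push out [-51.834 -85.001 182.017] [-72.7   -89.184 176.44 ]
press in [-56.64    2.335 134.489] [-77.506  -1.849 128.912]
press out [-57.338  15.016 127.589] [-78.204  10.832 122.011]
body low corner [-127.874   24.759  182.997]
```

View pics/w3.png

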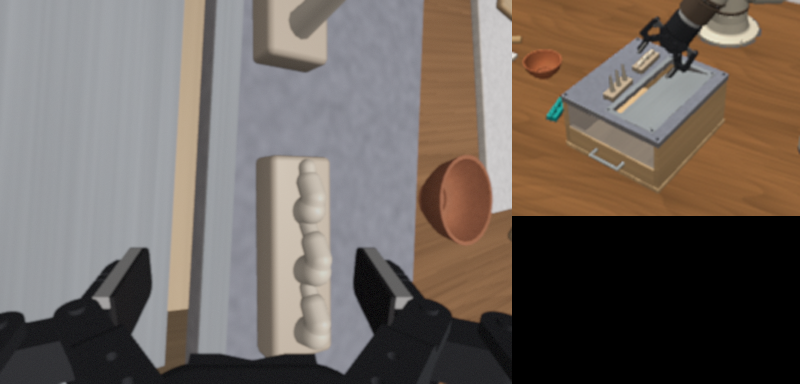

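The flap is pressed open by the left finger, and the right finger stands behind the spent bar with clearance. I'll go down the last few millimetres.

{"method": "drive_tool", "body": {"motion": [[5.5,0,0,0],[5.5,0,0,0],[5,0,0,0],[0,0,0,0]]}}

```text
clock: 16.15
position: [481.4, -61.9, 137.3]
ee_rot: [0.764, -0.204, -0.592, 0.155]
contact_force: [1.4, 0.2, 3.6]
gripper_width: 85.5
```

```bash
python3 geo.py; python3 -c "
exec(open('geo.py').read().split('print')[0]);A=B.T@M
for d in((0,10,0),(0,10,1),(0,10,2)):print(d,A.T@np.array(d,float))"
```

```text
clock 16.15 j [ 0.41   0.208 -0.925  0.989 -0.703  0.231] F [1.374 0.211 3.559] w 85.47020067648378
TCP box [-60.492 -44.022 137.336] 
tool in box
 [[ 0.312  0.05  -0.949]
 [-0.441 -0.877 -0.192]
 [-0.842  0.478 -0.251]]
push in [-47.901 -79.386 160.534] [-68.775 -83.599 155.008]
push out [-47.182 -91.894 167.355] [-68.056 -96.107 161.829]
press in [-52.21   -4.444 119.665] [-73.084  -8.657 114.139]
press out [-52.929   8.064 112.844] [-73.803   3.851 107.318]
body low corner [-123.349   17.777  168.404]
(0, 10, 0) [-4.41  -8.768 -1.915]
(0, 10, 1) [-5.252 -8.29  -2.166]
(0, 10, 2) [-6.093 -7.812 -2.418]
```

{"method": "drive_tool", "body": {"motion": [[-1.8,-3.5,-0.75,0],[-1.8,-3.5,-0.75,0],[-1.8,-3.5,-0.75,0],[-1.8,-3.5,-0.75,0],[-1.8,-3.5,-0.75,0],[-1.8,-3.5,-0.75,0],[-1.8,-3.5,-0.75,0]]}}

```text
clock: 16.73
position: [486.8, -33.9, 138.3]
ee_rot: [0.764, -0.204, -0.592, 0.155]
contact_force: [0.3, -5.6, 2.4]
gripper_width: 85.6
```

```bash
python3 geo.py|head -2; python3 - <<'E'
from h import *
a=arm.get_image("wrist")
cv2.imwrite("pics/w4.png",a[:,:,::-1])
E
```

```text
clock 16.7333 j [ 0.484  0.225 -0.89   0.927 -0.74   0.225] F [ 0.336 -5.581  2.411] w 85.61565917663266
TCP box [-60.87  -15.505 138.317]
```

View pics/w4.png

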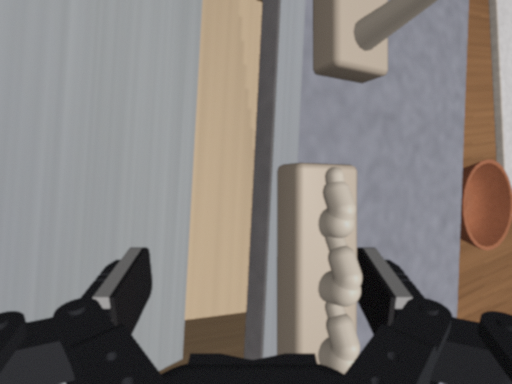

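The bar is being pushed squarely and its front is close to the edge, with the flap still down. I'll keep pushing with a slight rise.

{"method": "drive_tool", "body": {"motion": [[-2.2,-3.25,-0.8,0],[-2.2,-3.25,-0.8,0],[-2.2,-3.25,-0.8,0],[-2.2,-3.25,-0.8,0],[-2.2,-3.25,-0.8,0],[-2.2,-3.25,-0.8,0],[-2.2,-3.25,-0.8,0]]}}

```text
clock: 17.37
position: [488.9, -12.5, 143.8]
ee_rot: [0.761, -0.211, -0.592, 0.158]
contact_force: [-5.3, -23.0, 20.3]
gripper_width: 85.4
```

```bash
python3 geo.py|head -2; python3 - <<'E'
from h import *
a=arm.get_image("wrist")
cv2.imwrite("pics/w5.png",a[:,:,::-1])
E
```

```text
clock 17.3667 j [ 0.548  0.237 -0.85   0.863 -0.795  0.229] F [ -5.29  -22.994  20.299] w 85.39949464296458
TCP box [-63.096   5.884 143.786]
```

View pics/w5.png

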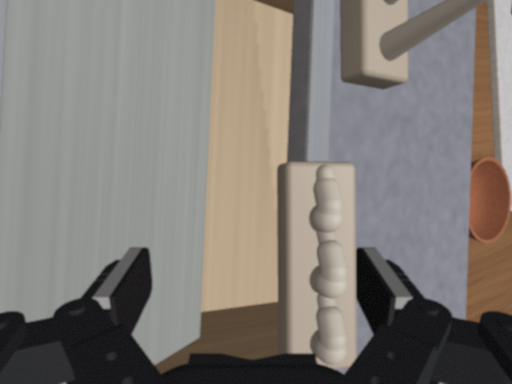

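The bar is half over the edge, but the force has risen to about 23 N, probably because the finger's back nears the hinge. I'll raise the hand slightly and finish the push by closing the jaws, so the rear finger advances while the other keeps the flap down.

{"method": "drive_tool", "body": {"motion": [[-2.5,1.4,-0.8,0],[-2.5,1.4,-0.8,0],[0,0,0,0],[0,0,0,0]], "grip": 64}}

```text
clock: 17.75
position: [493.5, -5.0, 148.7]
ee_rot: [0.766, -0.202, -0.59, 0.155]
contact_force: [-1.2, -0.1, 7.5]
gripper_width: 64.0
```

```bash
python3 geo.py|head -2; python3 - <<'E'
from h import *
a=arm.get_image("wrist")
cv2.imwrite("pics/w6.png",a[:,:,::-1])
E
```

```text
clock 17.75 j [ 0.556  0.23  -0.836  0.85  -0.792  0.246] F [-1.197 -0.13   7.482] w 63.96657962683624
TCP box [-60.096  14.193 148.681]
```

View pics/w6.png

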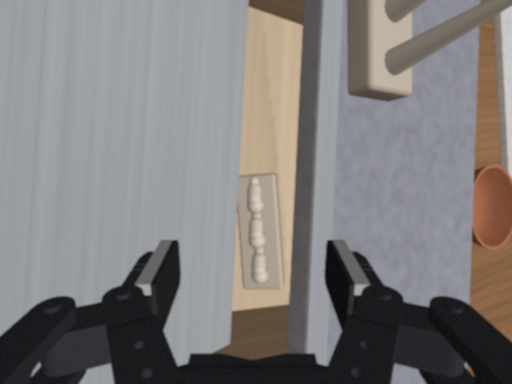

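The spent bar lies in the box on the floor and the fresh pack is untouched. Now I'll go straight up so that the flap springs shut.

{"method": "drive_tool", "body": {"motion": [[-8.4,4.8,-2.5,0],[-8.4,4.8,-2.5,0],[-8.4,4.8,-2.5,0],[-8.4,4.8,-2.5,0],[-8.4,4.8,-2.5,0],[-16.8,9.6,-5,0],[-25,14.4,-7.5,0],[-25,14.4,-7.5,0],[-25,14.4,-7.5,0],[0,0,0,0]]}}

```text
clock: 18.63
position: [494.8, -5.0, 313.3]
ee_rot: [0.769, -0.201, -0.588, 0.152]
contact_force: [0.7, 0.7, 0.0]
gripper_width: 63.9
```

```bash
python3 geo.py|head -2; python3 - <<'E'
from h import *
a=arm.get_image("wrist");s=arm.get_image("scene")[140:290,150:350];t=arm.get_image("top")[80:260,190:420]
o=np.hstack([cv2.resize(a,(400,300)),cv2.resize(t,(383,300),interpolation=cv2.INTER_CUBIC)])
b=np.zeros((300,783,3),np.uint8);b[:,:400]=cv2.resize(s,(400,300),interpolation=cv2.INTER_CUBIC)
cv2.imwrite("pics/f.png",np.vstack([o,b])[:,:,::-1])
E
```

```text
clock 18.6333 j [ 0.612  0.052 -0.546  0.617 -1.164  0.581] F [0.703 0.688 0.011] w 63.948655626506245
TCP box [-58.831  14.389 313.267]
```

View pics/f.png

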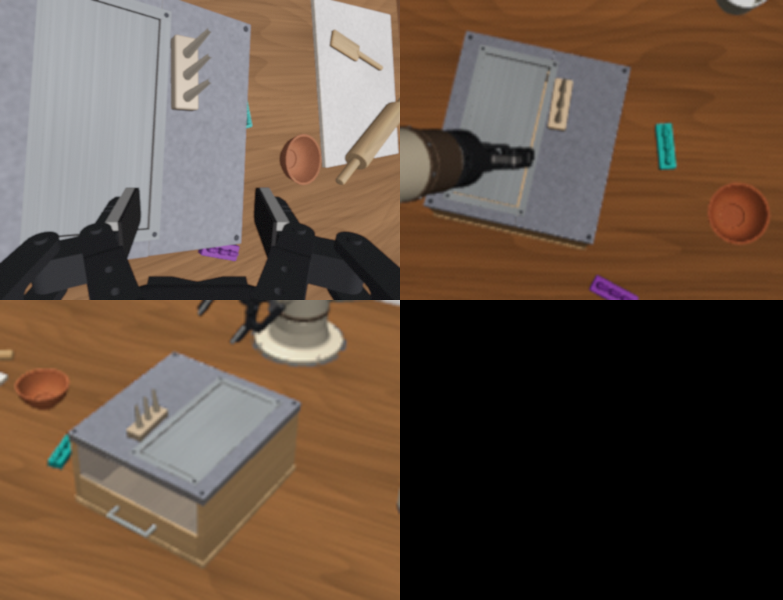

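The flap is shut flush, the deck holds only the fresh pack, and the hand is clear.

```bash
python3 -c "
from bench import arm
print(arm.job_done())"
```

```text
the job is handed in; nothing more can be done
None
```

The spent bar is in the scrap box, the flap has sprung shut, and the job is handed in at about 18.7 s of the 35 s allowed.

- **Tilting the hand:** With the tool vertical both fingertips are at the same height, so one finger could not press the flap while the other pushed. I tilted the hand about 33° by spinning it against the last joint's limit.
- **Pressing and pushing:** One finger pressed the flap down and the other pushed the bar about 40 mm toward and partly over the deck edge. I finished the push by closing the jaws while the first finger stayed on the flap. Then I lifted the hand straight up.

**Last checks**
- A wrist picture showed the bar lying on the box floor. Later pictures show the flap flush and the fresh pack upright at its place. The bowl and both look-alikes looked unmoved.
- The jar and post were outside the last picture, but the arm's path kept clear of them.
- The contact force is back near zero.

**What disagreed**
- The two wrist views put the deck edge about 5 mm apart. I used the bar's distance from the edge, which agreed in both.
- While tilting, joints 1, 2 and 6 came right up to their limits. The readings stayed inside (3.139, -1.209 and 3.094 rad).
- The force rose to about 31 N late in the push, probably the back of a finger near the hinge, so I raised the hand.

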